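Load a steel slug into the mill's feed chute and push it home against the escapement stop

TASK

Pick out the plain solid round steel slug (as wide as it is tall, near enough), set it down on its flat end in the wide upper mouth of the sloped feed chute, and push it down the chute, without lifting it, past the spring roller until it rests flat against the escapement stop with the stop's brass plunger pushed in flush. Press gently: the stop is sprung and trips if it is shoved hard. Leave the other pieces and tools where they are, and leave the slug resting there, untouched.

Things in the scene. Friction and masses are not known exactly. Their poses are not given: they have to be found in the camera images.
- slug_center (a point): Centre of the loose slug, a plain solid steel cylinder 44 mm in diameter and 40 mm tall, about 0.5 kg, standing on its flat end on the bench at the start (its z axis is the cylinder's axis). It is one of four bare steel pieces standing in a group; which stands where is not fixed.
- chute: Fixed aluminium chute, sloped 15 degrees, friction about 0.6: the slug stays where it is put. Origin on the floor surface, mid-width; x points down the slope, y across, z square up from the floor. Floor from x = -160 mm (open top end) to +160 mm. Walls 12 mm high, 6 mm thick; channel 68 mm wide from x = -160 to -60 mm (the mouth), narrowing to 47 mm at x = -20 mm and 47 mm on from there.
- mouth (a point): Middle of the chute's wide mouth, on its floor, 105 mm up the slope from the chute's origin; axes as the chute's. A good place to set the slug down.
- roller (a joint): Spring roller, in m pushed aside (0 at rest): vertical steel roller 10 mm in diameter, 12 to 27 mm above the floor with its strap, 34 mm uphill of the stop face, reaching 6 mm into the channel from the +y side. Pushing the slug past it takes up to 10 to 12 N in all (plain sliding 1 to 3 N), over some 25 mm; that is not yet the stop. Then it sits behind the slug's widest part and helps to keep it there.
- stop (a joint): Escapement stop (steel plate across the channel, top 32 mm above the floor), in m pushed back down the slope, 0 at rest. Yields from 2.5 N, 1 mm per further 2.5 N; trips, spoiling the job, at 0.0065 (19 N). Its black carriage, clamped anywhere, is not measured: the face lies 60 to 120 mm below the chute's origin; see or feel for it. Carriage side blocks: 28 mm high, outside the channel; beam behind: 35 mm.
- plunger (a joint): Brass plunger in the middle of the stop, in m pushed in. A rod 8 mm in diameter, 17 mm above the floor; at 0 it sticks out 8 mm uphill of the stop face; at 0.008 it is flush, as when the slug rests flat on the stop. Weak spring (0.5 to 0.9 N). Its round brass head, behind the beam, moves out as it goes in.
- collar: Bystander: steel ring 50 mm across with a 24 mm bore, 22 mm tall, loose on the bench. Origin at the centre of its underside.
- hexblank: Bystander: six-sided steel blank, 38 mm across the flats, 40 mm tall. Origin at the centre of its underside.
- rod: Bystander: slender steel rod blank, 24 mm in diameter, standing 80 mm tall. Origin at the centre of its underside.
- wrench: Bystander: open-ended wrench lying flat near the bench's far edge. Origin at about its middle.
- cup: Bystander: white plastic cup 60 mm across and 70 mm tall, standing near the robot. Origin at the centre of its underside.
Mind the look-alikes: they are no part of the job. What is shaped like the part that bears slug_center but brown or turquoise is not meant.

How it is judged:
By the outcome, as a careful person would: the job done as asked, in the order asked, and still so for the second after the job is handed in, with the robot touching nothing.
It also fails if it takes over 61 s, if anything falls off the work surface, if the arm or the gripper's body presses on something with over 40 N, if the wrist force passes 120 N, or if a joint passes its speed limit or range.

ROBOT

A 7-joint arm with a two-finger parallel gripper is mounted at the origin on the work surface. World frame = base frame: x ahead of the robot, y to its left, z up, the work surface at z = 0. Lengths are in m, angles in degrees, forces in N, time in s.
With the tool pointing down it reaches from about 0.425 to 0.875 m from the base axis. Payload 4.7 kg.
Tool frame: the origin (TCP) lies at the very end of the fingers, on their centre line; the grasp point (between the pads) lies env.hold_point_z behind it (env.hold_point_z is the distance from the TCP to the grasp point, in m); z points along the fingers, y is the line along which they close (so a half turn about z gives the same grasp; the last joint's range is limited). The gripper opens to 87 mm and grips with 3 to 60 N. Pads are 19 mm wide; open, the fingers measure 117 mm over their backs; the gripper's body (75 mm by 190 mm) begins 51 mm behind the grasp point.
Start: joints at [67.729, 18.392, -4.016, 83.108, 1.295, 78.541, -3.26], TCP at [0.255, -0.598, 0.223] pointing down, gripper open.
Joint ranges: [-163.93, 163.93], [-17.29, 119.83], [-79.2, 71.16], [3.27, 140.29], [-89.18, 269.18], [5.43, 117.66], [-154.24, 154.24]. Speed limits (degrees/s): [147.25, 147.25, 180, 180, 180, 180, 180].

INTERFACE

Orientations are given as [roll, pitch, yaw] about the fixed x, y, z axes, in that order (R = Rz(yaw) Ry(pitch) Rx(roll)).
In Python, from cell import env gives the robot as it stands.
- The arm moves only by the shell command python3 -m jog 'ROWS' [FORCE]. ROWS is JSON, a list of rows, each an object with "dp": the shift along the tool's x, y, z in cm, a list of three; "twist": the turn about the tool's z in degrees; "fingers": the opening, from 0 (shut) to 1 (fully open). A call has 1 to 8 rows; each row is the pose to reach, as a shift and turn from the pose commanded when the call began, along the tool's axes at that moment; what a row does not reach only later rows make up. A row lasts 1/8 s, in which the tool goes at most 62.5 mm and 10.7 degrees, less where a joint would pass 70% of its speed; a pose out of reach is approached as far as the arm can. A call with a gripper value outside its range is refused whole. The fingers move at their own pace and stop on an object; FORCE is the grip in N (left out, the last holds). Time passes only in rows, so rows that repeat a pose let the fingers close. It gives the time, the measured TCP pose, the force, the opening and the grip force at its end, in the units of the state.
- env.get_obs(): the state, without advancing time (a new reading comes with each control period).
- env.read_camera(name): name is "scene" or "top" or "wrist"; returns a dict with "pixels" (420x560x3 uint8, blue, green, red), "depth" (420x560 float32, m along the optical axis (not along the pixel's ray), 0 where there is no reading), "fx", "fy", "cx", "cy" (pixels), "rvec" (rotation vector, rad) and "tvec" (3), from world to camera coordinates, as OpenCV has them. Camera axes: x right, y down, z forward; pixel columns grow to the right and rows downward; lengths in m; the calibration is good to about 2 mm. A picture is of the moment at which its call begins.
- env.sign_off(): hands the job in; it is judged then, once.
The state is a dict: "time_s": time; "qpos": joint angles; "joint_velocities": joint speeds; "effort": joint torques, N m; "tool_pos": TCP position; "tool_rot": TCP orientation; "force": force on the tool from outside, world axes, zero at the start; "wrist_torque": the same for the moment, N m; "grip_width": finger opening in m; "grasp_force": force on a finger pad.
Only numpy, scipy, OpenCV 4.12 (cv2) and the standard library are available. Lean on these libraries where they do the work, as an engineer would, in place of code of your own. Each camera call takes 0.05 s, during which the arm holds its last target. There are 200 camera calls.

## Working session

There is one attempt and no reset: what is moved stays moved. The work goes in short steps, Python scripts to look and compute and a shell command to move; the robot and the scene stay as the last step left them, time stands still between calls to the robot, and variables do not carry over. Pictures are saved under pics/ and viewed, at most 10 in all, crops included, and the job is handed in when it is done.

```bash
mkdir -p pics; ls
cat > h.py <<'E'
import numpy as np, cv2
from cell import env
from scipy.spatial.transform import Rotation as R
def cam(n):
    c=env.read_camera(n); return c
def pts(c):
    Rm=cv2.Rodrigues(np.array(c["rvec"],float))[0]; t=np.array(c["tvec"],float).ravel()
    d=c["depth"]; v,u=np.indices(d.shape)
    P=np.stack([(u-c["cx"])/c["fx"]*d,(v-c["cy"])/c["fy"]*d,d],-1)
    W=(P-t)@Rm; W[d<=0]=np.nan; return W
E
python3 - <<'E'
from h import *
ims=[]
for n in ("top","scene"):
    c=cam(n); np.savez("pics/%s1.npz"%n,**c); cv2.imwrite(f"pics/{n}1.png",c["pixels"])
o=env.get_obs(); print(o, env.hold_point_z)
E
```

```text
pics
{'time_s': 0.1, 'qpos': array([67.72902577, 18.43458327, -4.01606855, 83.16902105,  1.29571455,
       78.54268511, -3.25905434]), 'joint_velocities': array([ 0.00192053, -0.11482493,  0.03609133, -0.15405544, -0.08911943,
        0.03686992,  0.00081702]), 'effort': array([-8.39272270e-04, -4.92575490e+01, -4.06215470e-01, -3.13399994e+01,
       -6.41113752e-02,  3.94773111e-02,  1.21692628e-04]), 'tool_pos': array([ 0.25455085, -0.59752255,  0.22156387]), 'tool_rot': array([-1.79898989e+02,  6.15417323e-03,  2.30821966e+01]), 'force': array([-0.31454076,  0.05838777,  0.17672033]), 'wrist_torque': array([ 0.02121697, -0.01390506,  0.00850459]), 'grasp_force': 0.0, 'grip_width': 0.0872956345235078} 0.0187
```

View pics/top1.png

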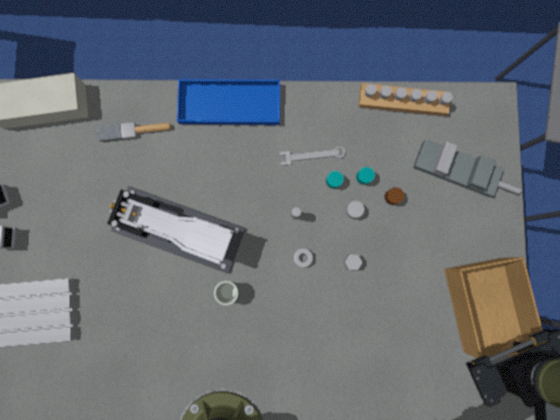

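View pics/scene1.png

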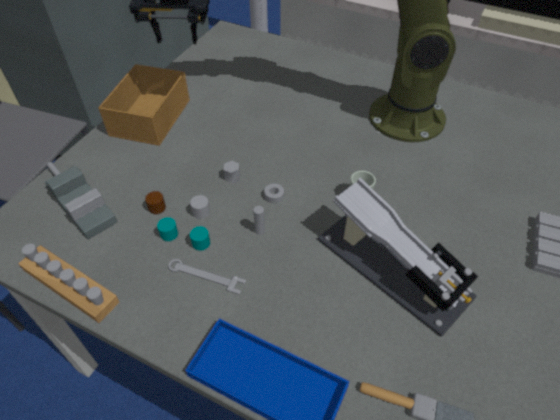

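The top view shows the bare steel group: rod (296,213), a round piece (356,210), collar (303,258) and what may be the hex (354,263). The chute's mouth is near (235,245) and its stop near (130,208). Next I'll measure these and zoom in.

Run:
```python
from h import *
c=dict(np.load("pics/top1.npz")); W=pts(c)
im=c["pixels"]
a=cv2.resize(im[190:285,280:380],(400,380),interpolation=cv2.INTER_CUBIC)
b=cv2.resize(im[180:280,100:255],(620,400),interpolation=cv2.INTER_CUBIC)[:380,:]
cv2.imwrite("pics/z1.png",cv2.resize(np.hstack([a,b]),(800,298)))
for u,v in [(356,210),(354,263),(303,258),(296,213)]:
    w=W[v-18:v+18,u-18:u+18].reshape(-1,3); p=w[w[:,2]>0.012]; z=np.nanmax(p[:,2]); q=p[p[:,2]>z-0.008]
    print((u,v),q.mean(0),q.min(0),q.max(0),len(q))
# chute floor plane: 
w=W[185:275,105:248]; 
for (u,v) in [(235,245),(220,240),(200,235),(180,226),(160,218),(145,213),(135,210),(128,206),(118,207)]: print((u,v),W[v,u])
```

```text
(356, 210) [ 0.58364388 -0.34090964  0.03971771] [ 0.56267389 -0.36144699  0.03663816] [ 0.60520043 -0.31930186  0.04462206] 197
(354, 263) [ 0.44658834 -0.33468845  0.04006686] [ 0.42822438 -0.35407008  0.03749475] [ 0.46425651 -0.31252033  0.04547873] 160
(303, 258) [ 0.45561096 -0.20511609  0.02200254] [ 0.43386455 -0.22985842  0.0195929 ] [ 0.47831198 -0.18242214  0.02755587] 176
(296, 213) [ 0.57031752 -0.1839563   0.07963915] [ 0.55938561 -0.19430682  0.07663668] [ 0.58185704 -0.17391671  0.08452933] 62
(235, 245) [ 0.48700264 -0.02565625  0.00881356]
(220, 240) [0.49468554 0.0005273  0.12595056]
(200, 235) [0.50663539 0.05071008 0.11625798]
(180, 226) [0.52906801 0.10341035 0.10150618]
(160, 218) [0.54970556 0.15770177 0.08667023]
(145, 213) [0.56343599 0.20051552 0.07175915]
(135, 210) [0.56976188 0.22338829 0.0815169 ]
(128, 206) [0.57829098 0.23757376 0.09378822]
(118, 207) [0.5757459  0.26345363 0.09146768]
```

View pics/z1.png

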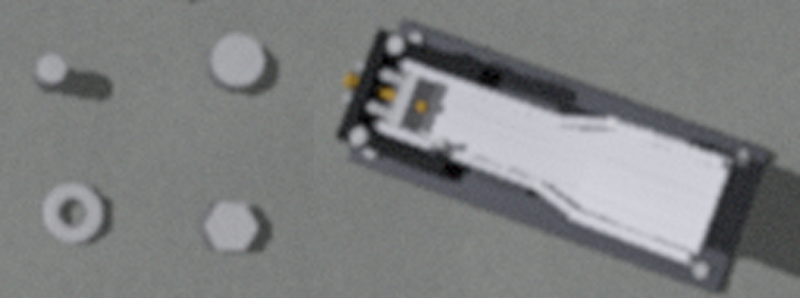

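The slug is the round piece at (0.584, -0.341, top z 0.040), and the hex is at (354,263). Zoomed in, the chute runs down to the left, with the stop plate and brass parts at its left end. Next I'll fit the chute frame.

```bash
cat > ch.py <<'E'
from h import *
def fit(W, verbose=True):
    P=W.reshape(-1,3); P=P[~np.isnan(P).any(1)]
    P=P[(P[:,2]>0.04)&(P[:,2]<0.18)&(abs(P[:,0]-.53)<.12)&(P[:,1]>-.06)&(P[:,1]<.3)]
    g=P[(np.linalg.norm(P[:,:2]-[.51,.05],axis=1)<.05)]
    S=P
    co=None
    sel=g
    for k in range(15):
        A=np.c_[sel[:,:2],np.ones(len(sel))]; co=np.linalg.lstsq(A,sel[:,2],rcond=None)[0]
        r=P[:,2]-P[:,:2]@co[:2]-co[2]; tol=max(.003,.012*.75**k)
        sel=P[(abs(r)<tol)&(P[:,1]<.22)]
    slope=np.degrees(np.arctan(np.hypot(*co[:2]))); hd=np.arctan2(-co[1],-co[0])
    print("slope",slope,"heading",np.degrees(hd),"n",len(sel),co)
    n=np.array([-co[0],-co[1],1]); n/=np.linalg.norm(n)
    x=np.array([np.cos(hd),np.sin(hd),0]); x-=n*(x@n); x/=np.linalg.norm(x); y=np.cross(n,x)
    o=sel.mean(0); o[2]=co[0]*o[0]+co[1]*o[1]+co[2]
    return o,np.c_[x,y,n],P
E
python3 - <<'E'
from ch import *
for nm in ("top","scene"):
    c=dict(np.load(f"pics/{nm}1.npz")); o,M,P=fit(pts(c)); L=(P-o)@M*1000
    print(nm,o)
    for a in range(-160,220,10):
        s=L[(L[:,0]>=a)&(L[:,0]<a+10)&(L[:,2]>-6)]
        f=s[abs(s[:,2])<4]; w=s[(s[:,2]>8)]
        if len(s): print(a,len(s),"floor y",f[:,1].min().round() if len(f) else None,f[:,1].max().round() if len(f) else None,"hi",np.round(np.percentile(w[:,1],[0,50,100])) if len(w) else None, s[:,2].max().round(), "xmin",s[:,0].min().round())
E
```

```text
slope 14.9402928875696 heading 71.25281523844947 n 2115 [-0.08575811 -0.25267604  0.17253472]
top [0.51258163 0.08653715 0.10671083]
-120 74 floor y -40.0 43.0 hi [-39. -34.  39.] 16.0 xmin -114.0
-110 141 floor y -41.0 42.0 hi [-39.  35.  40.] 14.0 xmin -110.0
-100 134 floor y -41.0 42.0 hi [-39. -34.  40.] 13.0 xmin -100.0
-90 135 floor y -41.0 42.0 hi [-39.  36.  40.] 16.0 xmin -90.0
-80 134 floor y -41.0 42.0 hi [-39.   1.  40.] 15.0 xmin -80.0
-70 138 floor y -41.0 42.0 hi [-40.   1.  40.] 16.0 xmin -70.0
-60 129 floor y -41.0 42.0 hi [-39. -34.  40.] 15.0 xmin -60.0
-50 128 floor y -41.0 42.0 hi [-39.   0.  40.] 15.0 xmin -50.0
-40 136 floor y -41.0 42.0 hi [-39.  35.  40.] 14.0 xmin -40.0
-30 120 floor y -41.0 42.0 hi [-39.  34.  40.] 15.0 xmin -30.0
-20 139 floor y -42.0 42.0 hi [-39.  34.  40.] 14.0 xmin -20.0
-10 128 floor y -41.0 42.0 hi [-39. -32.  39.] 15.0 xmin -10.0
0 111 floor y -30.0 30.0 hi [-35. -28.  36.] 15.0 xmin 0.0
10 99 floor y -27.0 28.0 hi [-33. -26.  33.] 13.0 xmin 10.0
20 98 floor y -24.0 25.0 hi [-29.  25.  31.] 17.0 xmin 20.0
30 86 floor y -34.0 35.0 hi
[... 2463 characters left out ...]
 None 3.0 xmin 100.0
110 48 floor y -31.0 30.0 hi None 5.0 xmin 110.0
120 122 floor y -48.0 35.0 hi [-48. -34.  46.] 19.0 xmin 121.0
130 142 floor y -48.0 34.0 hi [-49.  22.  49.] 18.0 xmin 130.0
140 144 floor y -48.0 33.0 hi [-49.  19.  48.] 19.0 xmin 140.0
150 145 floor y -49.0 33.0 hi [-49.  29.  47.] 17.0 xmin 150.0
160 152 floor y -49.0 33.0 hi [-49.  -4.  46.] 17.0 xmin 160.0
170 227 floor y -50.0 34.0 hi [-49.  -6.  45.] 21.0 xmin 170.0
180 218 floor y -49.0 33.0 hi [-49.  -2.  48.] 21.0 xmin 180.0
190 190 floor y -50.0 33.0 hi [-49. -13.  47.] 19.0 xmin 190.0
200 233 floor y -50.0 33.0 hi [-48. -10.  46.] 23.0 xmin 200.0
210 255 floor y -49.0 -46.0 hi [-50.  -5.  46.] 21.0 xmin 210.0
```

Run:
```python
from h import *
o=env.get_obs()
Rm=R.from_euler('xyz',o['tool_rot'],degrees=True).as_matrix()
print((Rm.T@(np.array([.584,-.341,.10])-o['tool_pos'])*100).round(1))
```

```text
[ 40.4 -10.7  12.2]
```

```bash
python3 -m jog '[{"dp":[6,-1.6,0],"twist":-4,"fingers":0.78},{"dp":[12,-3.2,0],"twist":-8,"fingers":0.78},{"dp":[18,-4.8,2],"twist":-12,"fingers":0.78},{"dp":[24,-6.4,4],"twist":-16,"fingers":0.78},{"dp":[30,-8,6],"twist":-20,"fingers":0.78},{"dp":[35.5,-9.4,8],"twist":-24,"fingers":0.78},{"dp":[40.4,-10.7,8],"twist":-24,"fingers":0.78},{"dp":[40.4,-10.7,8],"twist":-24,"fingers":0.78}]' 10
python3 - <<'E'
from h import *
o=env.get_obs()
c=cam("wrist"); cv2.imwrite("pics/w1.png",c["pixels"]); W=pts(c)
P=W.reshape(-1,3); q=P[(np.linalg.norm(P[:,:2]-[.584,-.341],axis=1)<.045)&(P[:,2]>.03)&(P[:,2]<.05)]
print(len(q),q.min(0),q.max(0)); 
if len(q): ce,r=cv2.minEnclosingCircle(q[q[:,2]>.036][:,:2].astype(np.float32)); print(ce,r)
Rm=R.from_euler('xyz',o['tool_rot'],degrees=True).as_matrix()
print(o['tool_pos'],o['tool_rot'])
print((Rm.T@(np.array([*(ce if len(q) else (.584,-.341)),.016])-o['tool_pos'])*100).round(2))
E
```

```text
time_s: 1.1
tool_pos: [0.5887, -0.3339, 0.1412]
tool_rot: [-179.9, -0.2, 47.6]
force: [0.5, -0.3, 0.3]
grip_width: 0.0677
grasp_force: 0.0
2404 [ 0.56230698 -0.36227433  0.03004882] [ 0.60574977 -0.3185209   0.04246068]
(0.5837323665618896, -0.3404647707939148) 0.022033482789993286
[ 0.58873989 -0.33391507  0.14124569] [-179.85330104   -0.24712571   47.64677909]
[-0.88  0.1  12.52]
```

```bash
python3 -m jog '[{"dp":[0,0,3],"twist":0,"fingers":0.78},{"dp":[0,0,6],"twist":0,"fingers":0.78},{"dp":[0,0,6],"twist":0,"fingers":0.78},{"dp":[0,0,6],"twist":0,"fingers":0.78}]' 10
python3 - <<'E'
from h import *
o=env.get_obs()
Rm=R.from_euler('xyz',o['tool_rot'],degrees=True).as_matrix()
print(o['tool_pos'],(Rm.T@(np.array([.5837,-.3405,.016])-o['tool_pos'])*100).round(2))
E
```

```text
time_s: 1.65
tool_pos: [0.5844, -0.3425, 0.0838]
tool_rot: [179.9, 0.0, 47.0]
force: [1.0, -1.0, -0.2]
grip_width: 0.0678
grasp_force: 0.0
[ 0.58439037 -0.34249041  0.08375002] [ 0.1  -0.2   6.77]
```

```bash
python3 -m jog '[{"dp":[0.1,-0.2,3],"twist":0,"fingers":0.78},{"dp":[0.1,-0.2,5],"twist":0,"fingers":0.78},{"dp":[0.1,-0.2,6.6],"twist":0,"fingers":0.78},{"dp":[0.1,-0.2,6.6],"twist":0,"fingers":0.78},{"dp":[0.1,-0.2,6.6],"twist":0,"fingers":0.4},{"dp":[0.1,-0.2,6.6],"twist":0,"fingers":0.4},{"dp":[0.1,-0.2,6.6],"twist":0,"fingers":0.4},{"dp":[0.1,-0.2,6.6],"twist":0,"fingers":0.4}]' 20
```

```text
time_s: 2.65
tool_pos: [0.5845, -0.3397, 0.0174]
tool_rot: [179.9, -0.0, 47.1]
force: [1.1, -1.2, 2.3]
grip_width: 0.0435
grasp_force: 20.0
```

```bash
cat >> ch.py <<'E'
def frame():
    c=dict(np.load("pics/top1.npz")); o,M,P=fit(pts(c)); return o+M@np.array([.046,.0004,0]),M,P
def rel(target):
    o=env.get_obs(); Rm=R.from_euler('xyz',o['tool_rot'],degrees=True).as_matrix()
    return (Rm.T@(np.array(target)-o['tool_pos'])*100).round(2)
E
python3 - <<'E'
from ch import *
O,M,P=frame(); print(O,M)
m=O+M@[-.105,0,0]; print("mouth",m)
t=m.copy(); t[2]=.225; print(rel(t), "slug centre flat",m+.02*M[:,2])
L=(P-O)@M*1000
s=L[(abs(L[:,1])<20)&(L[:,0]>50)]
for a in range(56,165,4):
    q=s[(s[:,0]>=a)&(s[:,0]<a+4)]
    if len(q): print(a,len(q),np.percentile(q[:,2],[5,50,95]).round())
E
python3 -m jog '[{"dp":[0,0,-3],"twist":0,"fingers":0.4},{"dp":[0,0,-8],"twist":0,"fingers":0.4},{"dp":[0,0,-14],"twist":0,"fingers":0.4},{"dp":[0,0,-20.5],"twist":0,"fingers":0.4},{"dp":[0,0,-20.5],"twist":0,"fingers":0.4},{"dp":[0,0,-20.5],"twist":0,"fingers":0.4}]'
```

```text
slope 14.9402928875696 heading 71.25281523844947 n 2115 [-0.08575811 -0.25267604  0.17253472]
[0.52648715 0.12875269 0.09485146] [[ 3.10528253e-01 -9.46945922e-01  8.28590611e-02]
 [ 9.14934428e-01  3.21392937e-01  2.44134332e-01]
 [-2.57812327e-01 -2.77555756e-17  9.66195013e-01]]
mouth [0.49388168 0.03268458 0.12192175]
[ 21.1  -31.95 -20.82] slug centre flat [0.49553886 0.03756727 0.14124565]
56 20 [-4. -0.  1.]
60 24 [-2. -0.  3.]
64 22 [-2.  0. 23.]
68 25 [-3.  0.  4.]
72 23 [-3.  0.  4.]
76 19 [-5.  0.  3.]
80 23 [-3. -0.  2.]
84 15 [-2. -0.  2.]
88 22 [-3.  0.  2.]
92 28 [-3.  0. 22.]
96 26 [-4.  0. 19.]
100 81 [-2. 18. 32.]
104 67 [-1. 18. 33.]
108 25 [29. 33. 34.]
112 12 [29. 32. 34.]
116 6 [28. 30. 32.]
120 9 [22. 27. 30.]
124 10 [20. 27. 30.]
128 16 [19. 27. 31.]
132 10 [18. 27. 29.]
136 65 [ 1. 27. 36.]
140 49 [-0. 25. 35.]
144 25 [33. 35. 37.]
148 21 [32. 35. 37.]
152 5 [32. 32. 33.]
156 3 [29. 29. 29.]
160 7 [23. 26. 29.]
164 8 [16. 22. 24.]
time_s: 3.4
tool_pos: [0.5826, -0.3386, 0.2196]
tool_rot: [-179.8, 0.1, 47.1]
force: [-0.4, 0.9, -5.7]
grip_width: 0.0438
grasp_force: 20.0
```

```bash
python3 -m jog '[{"dp":[2.1,-3.2,-0.5],"twist":-3,"fingers":0.4},{"dp":[5.2,-8,-0.5],"twist":-7,"fingers":0.4},{"dp":[8.5,-12.8,-0.5],"twist":-11,"fingers":0.4},{"dp":[11.8,-17.8,-0.5],"twist":-15,"fingers":0.4},{"dp":[15,-22.7,-0.5],"twist":-20,"fingers":0.4},{"dp":[18,-27.4,-0.5],"twist":-24,"fingers":0.4},{"dp":[20.2,-30.6,-0.5],"twist":-24,"fingers":0.4},{"dp":[21.1,-31.95,-0.5],"twist":-24,"fingers":0.4}]' 30
python3 -m jog '[{"dp":[0,0,0],"twist":0,"fingers":0.4},{"dp":[0,0,2],"twist":0,"fingers":0.4},{"dp":[0,0,4],"twist":0,"fingers":0.4},{"dp":[0,0,4],"twist":0,"fingers":0.4}]'
python3 - <<'E'
from ch import *
print(rel([.4939,.0327,.149]))
c=cam("wrist"); cv2.imwrite("pics/w2.png",c["pixels"])
E
```

```text
time_s: 4.4
tool_pos: [0.4909, 0.0355, 0.2238]
tool_rot: [-179.7, 0.1, 71.3]
force: [0.1, 0.4, -4.3]
grip_width: 0.0438
grasp_force: 30.0
time_s: 4.9
tool_pos: [0.492, 0.0304, 0.1842]
tool_rot: [-179.7, 0.1, 70.9]
force: [-0.8, -0.4, -4.9]
grip_width: 0.0429
grasp_force: 30.0
[0.28 0.12 3.52]
```

View pics/w2.png

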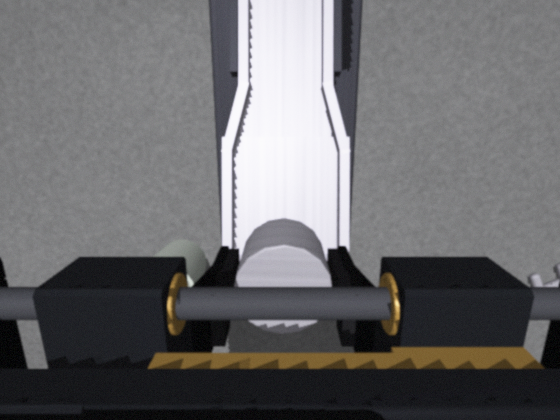

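The wrist view shows the slug between the fingers (285,270), centred over the chute, which runs away up the image. Now I'll lower it gently.

```bash
python3 -m jog '[{"dp":[0.3,0.1,1.2],"twist":0,"fingers":0.4},{"dp":[0.3,0.1,2.2],"twist":0,"fingers":0.4},{"dp":[0.3,0.1,3],"twist":0,"fingers":0.4},{"dp":[0.3,0.1,3.5],"twist":0,"fingers":0.4},{"dp":[0.3,0.1,3.5],"twist":0,"fingers":0.4},{"dp":[0.3,0.1,3.5],"twist":0,"fingers":0.4}]' 8
python3 -m jog '[{"dp":[0,0,0.15],"twist":0,"fingers":0.4},{"dp":[0,0,0.3],"twist":0,"fingers":0.4},{"dp":[0,0,0.45],"twist":0,"fingers":0.4},{"dp":[0,0,0.45],"twist":0,"fingers":0.4}]' 8
```

```text
time_s: 5.7
tool_pos: [0.4956, 0.0355, 0.1518]
tool_rot: [180.0, -0.0, 71.1]
force: [0.1, 0.3, -4.7]
grip_width: 0.044
grasp_force: 8.0
time_s: 6.2
tool_pos: [0.4952, 0.0355, 0.1469]
tool_rot: [-180.0, 0.0, 71.1]
force: [-0.1, 0.3, -4.2]
grip_width: 0.0437
grasp_force: 8.0
```

```bash
python3 -m jog '[{"dp":[0,0,0.12],"twist":0,"fingers":0.4},{"dp":[0,0,0.25],"twist":0,"fingers":0.4},{"dp":[0,0,0.37],"twist":0,"fingers":0.4},{"dp":[0,0,0.5],"twist":0,"fingers":0.4},{"dp":[0,0,0.5],"twist":0,"fingers":0.4}]' 4
python3 - <<'E'
from ch import *
print(env.get_obs()['wrist_torque'])
E
```

```text
time_s: 6.82
tool_pos: [0.4963, 0.0368, 0.1428]
tool_rot: [179.9, -0.1, 71.1]
force: [1.4, 4.8, 0.2]
grip_width: 0.0437
grasp_force: 4.0
[ 1.11812377 -0.28772262 -0.03934913]
```

```bash
python3 -m jog '[{"dp":[0,0,0.1],"twist":0,"fingers":0.4},{"dp":[0,0,0.2],"twist":0,"fingers":0.4},{"dp":[0,0,0.2],"twist":0,"fingers":0.53},{"dp":[0,0,0.2],"twist":0,"fingers":0.56},{"dp":[0,0,0.2],"twist":0,"fingers":0.62},{"dp":[0,0,0.2],"twist":0,"fingers":0.7},{"dp":[0,0,0.2],"twist":0,"fingers":0.7}]' 3
python3 - <<'E'
from ch import *
c=cam("wrist"); cv2.imwrite("pics/w3.png",c["pixels"])
E
```

```text
time_s: 7.7
tool_pos: [0.4953, 0.0353, 0.14]
tool_rot: [180.0, 0.0, 71.1]
force: [0.3, -0.2, -1.3]
grip_width: 0.0599
grasp_force: 0.0
```

View pics/w3.png

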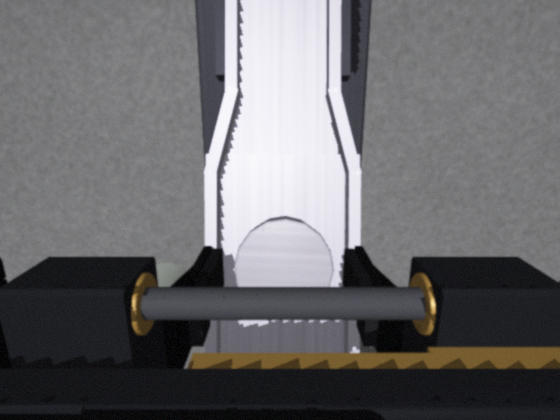

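The slug now stands flat in the mouth, with its top disc at (284,265), and the fingers are clear of it. I'll go up and back, then measure its position.

```bash
python3 -m jog '[{"dp":[0,0,-1],"twist":0,"fingers":0.75},{"dp":[0,0,-3],"twist":0,"fingers":0.75},{"dp":[0,0,-6],"twist":0,"fingers":0.75},{"dp":[-2,0,-9],"twist":0,"fingers":0},{"dp":[-5,0,-9],"twist":0,"fingers":0},{"dp":[-5,0,-9],"twist":0,"fingers":0},{"dp":[-5,0,-9],"twist":0,"fingers":0}]' 10
python3 - <<'E'
from ch import *
O,M,P=frame()
c=cam("wrist"); W=pts(c); L=((W-O)@M*1000)
Q=L.reshape(-1,3); Q=Q[~np.isnan(Q).any(1)]; Q=Q[(abs(Q[:,1])<33)&(Q[:,0]>-150)&(Q[:,0]<-40)]
s=Q[(Q[:,2]>34)&(Q[:,2]<46)]; print(len(s),s.min(0),s.max(0)); print(cv2.minEnclosingCircle(s[:,:2].astype(np.float32)))
f=Q[(Q[:,0]>-75)&(abs(Q[:,1])<25)]; print("floor z",np.median(f[:,2]))
A=np.c_[s[:,:2],np.ones(len(s))]; print("tilt",np.linalg.lstsq(A,s[:,2],rcond=None)[0])
w=L.reshape(-1,3); w=w[~np.isnan(w).any(1)]; w=w[(w[:,0]>-70)&(w[:,0]<-62)&(w[:,2]>9)&(w[:,2]<16)&(abs(w[:,1])<45)]; print("walls",np.percentile(w[:,1],[1,99]))
t=O+M@[-.148,0,.013]; print(t,rel(t),env.get_obs()['tool_rot'])
E
```

```text
time_s: 8.62
tool_pos: [0.4793, -0.0111, 0.2304]
tool_rot: [180.0, -0.0, 71.1]
force: [0.3, 1.4, -0.3]
grip_width: 0.0329
grasp_force: 0.0
slope 14.9402928875696 heading 71.25281523844947 n 2115 [-0.08575811 -0.25267604  0.17253472]
3573 [-125.33048355  -21.85619644   34.01462526] [-82.26914781  20.83950863  43.64793034]
((-103.4591064453125, -0.3568640947341919), 22.04578971862793)
floor z 0.9440158416657068
tilt [5.12920294e-03 1.45055967e-03 4.14272056e+01]
walls [-39.39873435  39.87748851]
[ 0.48160613 -0.00348385  0.14556822] [ 0.76 -0.01  8.46] [ 1.79999456e+02 -2.52436505e-02  7.11531560e+01]
```

```bash
python3 -m jog '[{"dp":[0.3,0,3],"twist":0,"fingers":0},{"dp":[0.6,0,6],"twist":0,"fingers":0},{"dp":[0.6,0,7.5],"twist":0,"fingers":0},{"dp":[0.6,0,8.3],"twist":0,"fingers":0},{"dp":[0.6,0,8.3],"twist":0,"fingers":0},{"dp":[0.6,0,8.3],"twist":0,"fingers":0}]' 10
cat >> ch.py <<'E'
def st():
    import io,contextlib
    with contextlib.redirect_stdout(io.StringIO()): O,M,P=frame()
    o=env.get_obs(); print("t",o['time_s'],"chute mm",(M.T@(o['tool_pos']-O)*1000).round(1),"F chute",(M.T@o['force']).round(1),"w",o['grip_width'])
E
python3 -c "from ch import *;st()"
```

```text
time_s: 9.43
tool_pos: [0.4818, -0.0062, 0.148]
tool_rot: [179.9, -0.0, 71.1]
force: [0.3, -0.8, 0.0]
grip_width: 0.0007
grasp_force: 0.0
t 9.425 chute mm [-151.    -1.1   14.7] F chute [-0.6 -0.6 -0.2] w 0.0006623260117329394
```

```bash
python3 -m jog '[{"dp":[0.5,-0.1,0.2],"twist":0,"fingers":0},{"dp":[1,-0.1,0.35],"twist":0,"fingers":0},{"dp":[1.5,-0.1,0.5],"twist":0,"fingers":0},{"dp":[2,-0.1,0.62],"twist":0,"fingers":0},{"dp":[2.5,-0.1,0.75],"twist":0,"fingers":0},{"dp":[3,-0.1,0.88],"twist":0,"fingers":0},{"dp":[3.5,-0.1,1.0],"twist":0,"fingers":0},{"dp":[4,-0.1,1.13],"twist":0,"fingers":0}]' 
python3 -c "from ch import *;st()"
python3 -m jog '[{"dp":[0.5,0,0.13],"twist":0,"fingers":0},{"dp":[1,0,0.27],"twist":0,"fingers":0},{"dp":[1.5,0,0.4],"twist":0,"fingers":0},{"dp":[2,0,0.54],"twist":0,"fingers":0},{"dp":[2.5,0,0.67],"twist":0,"fingers":0},{"dp":[3,0,0.8],"twist":0,"fingers":0},{"dp":[3.5,0,0.94],"twist":0,"fingers":0},{"dp":[4,0,1.07],"twist":0,"fingers":0}]' 
python3 -c "from ch import *;st();c=cam('wrist');cv2.imwrite('pics/w4.png',c['pixels'])"
```

```text
time_s: 10.42
tool_pos: [0.4931, 0.0324, 0.1355]
tool_rot: [-180.0, 0.0, 71.1]
force: [0.0, -1.7, 0.3]
grip_width: 0.0003
grasp_force: 0.8
t 10.425 chute mm [-109.     0.7   13. ] F chute [-1.7 -0.6 -0.2] w 0.0003447118368114233
time_s: 11.42
tool_pos: [0.5061, 0.0702, 0.1249]
tool_rot: [-180.0, 0.0, 71.1]
force: [-0.8, -1.2, 0.1]
grip_width: 0.0008
grasp_force: 0.6
t 11.425 chute mm [-67.7   0.4  13.1] F chute [-1.4  0.4 -0.2] w 0.0007747313769345967
```

View pics/w4.png

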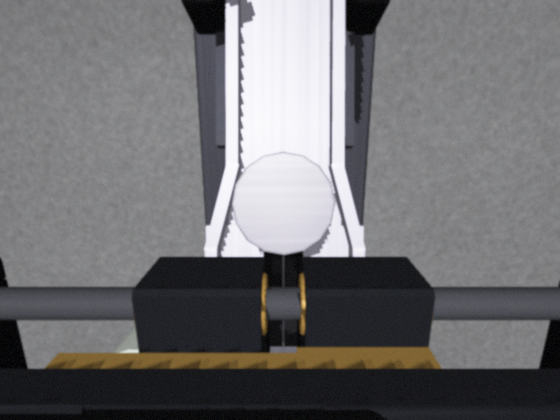

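The slug (284,203) is in front of the closed fingers, centred and entering the taper. The roller is visible at (245,8). I'll keep pushing.

```bash
python3 -m jog '[{"dp":[0.5,0,0.13],"twist":0,"fingers":0},{"dp":[1,0,0.27],"twist":0,"fingers":0},{"dp":[1.5,0,0.4],"twist":0,"fingers":0},{"dp":[2,0,0.54],"twist":0,"fingers":0},{"dp":[2.5,0,0.67],"twist":0,"fingers":0},{"dp":[3,0,0.8],"twist":0,"fingers":0},{"dp":[3.5,0,0.94],"twist":0,"fingers":0},{"dp":[4,0,1.07],"twist":0,"fingers":0}]' 
python3 -c "from ch import *;st()"
python3 -m jog '[{"dp":[0.5,0,0.13],"twist":0,"fingers":0},{"dp":[1,0,0.27],"twist":0,"fingers":0},{"dp":[1.5,0,0.4],"twist":0,"fingers":0},{"dp":[2,0,0.54],"twist":0,"fingers":0},{"dp":[2.3,0,0.62],"twist":0,"fingers":0},{"dp":[2.6,0,0.7],"twist":0,"fingers":0},{"dp":[2.8,0,0.75],"twist":0,"fingers":0},{"dp":[2.8,0,0.75],"twist":0,"fingers":0}]'
python3 - <<'E'
from ch import *
st(); c=cam('wrist');cv2.imwrite('pics/w5.png',c['pixels'])
O,M,P=frame(); L=((pts(c)-O)@M*1000)
Q=L.reshape(-1,3); Q=Q[~np.isnan(Q).any(1)]
s=Q[(abs(Q[:,1])<30)&(Q[:,2]>36)&(Q[:,2]<46)&(Q[:,0]>-40)&(Q[:,0]<70)]; print("slug",cv2.minEnclosingCircle(s[:,:2].astype(np.float32)))
q=Q[(abs(Q[:,1])<18)&(Q[:,2]>24)&(Q[:,2]<35)&(Q[:,0]>55)&(Q[:,0]<135)]; print("stop top x",np.percentile(q[:,0],[0,2,5,25,50]) if len(q) else 0,len(q))
q=Q[(abs(Q[:,1])<5)&(Q[:,2]>12)&(Q[:,2]<24)&(Q[:,0]>60)&(Q[:,0]<135)]; print("plunger",np.percentile(q[:,0],[0,2,5,25,50]) if len(q) else 0,len(q))
E
```

```text
time_s: 12.48
tool_pos: [0.5192, 0.108, 0.1142]
tool_rot: [180.0, 0.0, 71.1]
force: [-0.4, -2.8, 0.7]
grip_width: 0.0006
grasp_force: 0.9
t 12.475 chute mm [-26.3   0.3  13.1] F chute [-2.9 -0.5 -0.1] w 0.0006281832406061752
time_s: 13.48
tool_pos: [0.5282, 0.1345, 0.1068]
tool_rot: [180.0, -0.0, 71.1]
force: [0.3, -0.3, 0.6]
grip_width: 0.0005
grasp_force: 0.4
t 13.475 chute mm [ 2.7  0.3 13.1] F chute [-0.3 -0.4  0.5] w 0.00046519171477676653
slope 14.9402928875696 heading 71.25281523844947 n 2115 [-0.08575811 -0.25267604  0.17253472]
slug ((29.178003311157227, -0.050429608672857285), 27.16223907470703)
stop top x [103.24216925 103.66317696 103.83674253 105.05764874 109.72058133] 3474
plunger [ 95.5940647   95.88471093  96.04826488  99.60835622 103.99613569] 763
```

View pics/w5.png

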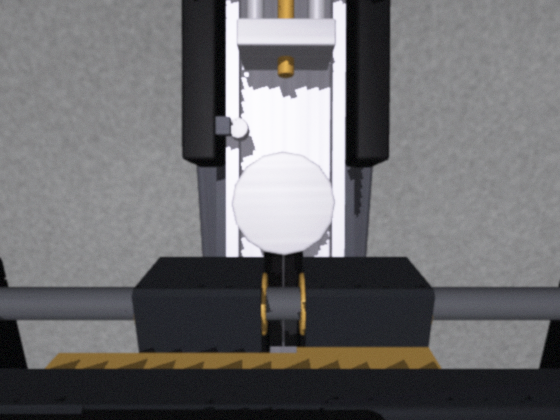

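The slug (284,203) is clear of the roller (239,127). The stop plate's face is at chute x ≈ 103.7 mm and the plunger tip (286,68) at about 95.7 mm. Contact should come at TCP ≈ 50 mm, and I'll go slowly from here.

```bash
python3 -m jog '[{"dp":[0.25,0,0.07],"twist":0,"fingers":0},{"dp":[0.5,0,0.13],"twist":0,"fingers":0},{"dp":[0.75,0,0.2],"twist":0,"fingers":0},{"dp":[1,0,0.27],"twist":0,"fingers":0},{"dp":[1.2,0,0.32],"twist":0,"fingers":0},{"dp":[1.4,0,0.37],"twist":0,"fingers":0},{"dp":[1.6,0,0.43],"twist":0,"fingers":0},{"dp":[1.8,0,0.48],"twist":0,"fingers":0}]' 
python3 -c "from ch import *;st()"
python3 -m jog '[{"dp":[0.15,0,0.04],"twist":0,"fingers":0},{"dp":[0.3,0,0.08],"twist":0,"fingers":0},{"dp":[0.45,0,0.12],"twist":0,"fingers":0},{"dp":[0.6,0,0.16],"twist":0,"fingers":0},{"dp":[0.75,0,0.2],"twist":0,"fingers":0},{"dp":[0.9,0,0.24],"twist":0,"fingers":0},{"dp":[1.0,0,0.27],"twist":0,"fingers":0},{"dp":[1.1,0,0.29],"twist":0,"fingers":0}]' 
python3 -c "from ch import *;st()"
```

```text
time_s: 14.52
tool_pos: [0.534, 0.1514, 0.102]
tool_rot: [-180.0, 0.0, 71.1]
force: [-0.7, -1.2, 0.4]
grip_width: 0.0005
grasp_force: 0.9
t 14.525 chute mm [21.2  0.2 13. ] F chute [-1.4  0.3  0.1] w 0.0004982688204558509
time_s: 15.52
tool_pos: [0.5375, 0.1615, 0.0991]
tool_rot: [-180.0, 0.0, 71.1]
force: [-0.1, -3.9, 1.8]
grip_width: 0.0006
grasp_force: 2.4
t 15.525 chute mm [32.3  0.1 13. ] F chute [-4.  -1.2  0.8] w 0.0006020179129178512
```

```bash
python3 -m jog '[{"dp":[0.1,0,0.03],"twist":0,"fingers":0},{"dp":[0.2,0,0.05],"twist":0,"fingers":0},{"dp":[0.3,0,0.08],"twist":0,"fingers":0},{"dp":[0.4,0,0.11],"twist":0,"fingers":0},{"dp":[0.5,0,0.13],"twist":0,"fingers":0},{"dp":[0.6,0,0.16],"twist":0,"fingers":0}]' 
python3 -c "from ch import *;st()"
python3 -m jog '[{"dp":[0.1,0,0.03],"twist":0,"fingers":0},{"dp":[0.2,0,0.05],"twist":0,"fingers":0},{"dp":[0.3,0,0.08],"twist":0,"fingers":0},{"dp":[0.4,0,0.11],"twist":0,"fingers":0},{"dp":[0.5,0,0.13],"twist":0,"fingers":0},{"dp":[0.6,0,0.16],"twist":0,"fingers":0}]'
python3 - <<'E'
from ch import *
st(); c=cam('wrist');cv2.imwrite('pics/w6.png',c['pixels'])
O,M,P=frame(); L=((pts(c)-O)@M*1000)
Q=L.reshape(-1,3); Q=Q[~np.isnan(Q).any(1)]
s=Q[(abs(Q[:,1])<8)&(Q[:,2]>36)&(Q[:,2]<46)&(Q[:,0]>30)&(Q[:,0]<120)]; print("slug front",np.percentile(s[:,0],[98,100]))
q=Q[(abs(Q[:,1])<18)&(Q[:,2]>28)&(Q[:,2]<34.5)&(Q[:,0]>55)&(Q[:,0]<135)]; print("stop top x",np.percentile(q[:,0],[0,2,5,25,50]),len(q))
E
```

```text
time_s: 16.27
tool_pos: [0.5383, 0.1672, 0.0974]
tool_rot: [-179.9, 0.1, 71.1]
force: [-3.8, -4.6, 4.0]
grip_width: 0.0005
grasp_force: 3.4
t 16.275 chute mm [38.2  1.2 12.8] F chute [-6.4  2.1  2.4] w 0.0005472835717809396
time_s: 17.02
tool_pos: [0.5397, 0.1729, 0.0958]
tool_rot: [-179.8, 0.1, 71.1]
force: [-3.8, -5.7, 5.2]
grip_width: 0.0003
grasp_force: 3.7
t 17.025 chute mm [44.3  1.7 12.8] F chute [-7.8  1.8  3.3] w 0.00029903427889952787
slope 14.9402928875696 heading 71.25281523844947 n 2115 [-0.08575811 -0.25267604  0.17253472]
slug front [96.06603592 97.42665334]
stop top x [103.68906106 104.06787707 104.32624285 107.94739571 112.5457381 ] 3435
```

```bash
python3 -m jog '[{"dp":[0.06,0.03,0.02],"twist":0,"fingers":0},{"dp":[0.12,0.06,0.03],"twist":0,"fingers":0},{"dp":[0.18,0.1,0.05],"twist":0,"fingers":0},{"dp":[0.24,0.1,0.06],"twist":0,"fingers":0},{"dp":[0.3,0.1,0.08],"twist":0,"fingers":0}]' 
python3 -c "from ch import *;st()"
python3 -m jog '[{"dp":[0.05,0,0.01],"twist":0,"fingers":0},{"dp":[0.1,0,0.03],"twist":0,"fingers":0},{"dp":[0.15,0,0.04],"twist":0,"fingers":0}]' 
python3 -c "from ch import *;st()"
```

```text
time_s: 17.7
tool_pos: [0.541, 0.1755, 0.0949]
tool_rot: [-179.8, 0.2, 71.1]
force: [-4.3, -4.7, 6.5]
grip_width: 0.0003
grasp_force: 3.9
t 17.7 chute mm [47.3  1.2 12.6] F chute [-7.4  2.6  4.8] w 0.0002670785182431233
time_s: 18.08
tool_pos: [0.5416, 0.177, 0.0944]
tool_rot: [-179.8, 0.1, 71.1]
force: [-4.3, -5.1, 4.9]
grip_width: 0.0007
grasp_force: 3.6
t 18.075 chute mm [49.   1.2 12.6] F chute [-7.3  2.4  3.1] w 0.0006560585045833445
```

```bash
python3 -m jog '[{"dp":[0.05,0,0.01],"twist":0,"fingers":0},{"dp":[0.1,0,0.03],"twist":0,"fingers":0},{"dp":[0.1,0,0.03],"twist":0,"fingers":0}]'
python3 - <<'E'
from ch import *
st(); c=cam('wrist');cv2.imwrite('pics/w7.png',c['pixels'][:300])
O,M,P=frame(); L=((pts(c)-O)@M*1000)
Q=L.reshape(-1,3); Q=Q[~np.isnan(Q).any(1)]
s=Q[(abs(Q[:,1])<8)&(Q[:,2]>36)&(Q[:,2]<46)&(Q[:,0]>30)&(Q[:,0]<120)]; print("slug front",np.percentile(s[:,0],[98,100]))
q=Q[(abs(Q[:,1])<18)&(Q[:,2]>28)&(Q[:,2]<34.5)&(Q[:,0]>55)&(Q[:,0]<135)]; print("stop top x",np.percentile(q[:,0],[0,2,5,25,50]),len(q))
E
```

```text
time_s: 18.45
tool_pos: [0.542, 0.1782, 0.0941]
tool_rot: [-179.8, 0.1, 71.1]
force: [-5.4, -5.1, 5.2]
grip_width: 0.0004
grasp_force: 3.4
t 18.45 chute mm [50.2  1.2 12.7] F chute [-7.7  3.5  3.3] w 0.00035487212131182007
slope 14.9402928875696 heading 71.25281523844947 n 2115 [-0.08575811 -0.25267604  0.17253472]
slug front [102.09891789 103.39424865]
stop top x [ 55.02765701  56.022733    57.6795596  107.55197368 112.36934382] 3574
```

View pics/w7.png

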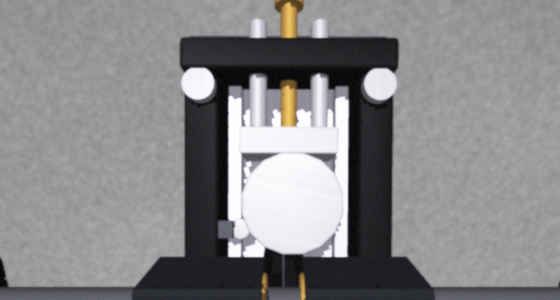

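Seen from above, the slug (292,203) is past the roller (240,230) and about at the stop plate (289,140). I'll feel for contact in small steps.

```bash
python3 -m jog '[{"dp":[0.03,0,0.01],"twist":0,"fingers":0},{"dp":[0.06,0,0.02],"twist":0,"fingers":0},{"dp":[0.06,0,0.02],"twist":0,"fingers":0}]' 
python3 -c "from ch import *;st()"
python3 -m jog '[{"dp":[0.03,0,0.01],"twist":0,"fingers":0},{"dp":[0.06,0,0.02],"twist":0,"fingers":0},{"dp":[0.06,0,0.02],"twist":0,"fingers":0}]' 
python3 -c "from ch import *;st()"
```

```text
time_s: 18.88
tool_pos: [0.542, 0.1783, 0.094]
tool_rot: [-179.8, 0.2, 71.1]
force: [-6.3, -5.9, 6.1]
grip_width: 0.0005
grasp_force: 4.2
t 18.875 chute mm [50.4  1.2 12.6] F chute [-8.9  4.1  3.9] w 0.0005382419220338398
time_s: 19.25
tool_pos: [0.5421, 0.1785, 0.0939]
tool_rot: [-179.8, 0.2, 71.1]
force: [-6.3, -6.7, 9.3]
grip_width: 0.0001
grasp_force: 4.7
t 19.25 chute mm [50.6  1.2 12.6] F chute [-10.5   3.8   6.8] w 0.00014037575115319556
```

```bash
python3 -m jog '[{"dp":[0.03,0,0.01],"twist":0,"fingers":0},{"dp":[0.06,0,0.02],"twist":0,"fingers":0},{"dp":[0.06,0,0.02],"twist":0,"fingers":0}]' 
python3 -c "from ch import *;st()"
```

```text
time_s: 19.62
tool_pos: [0.5422, 0.1787, 0.0938]
tool_rot: [-179.8, 0.3, 71.1]
force: [-6.9, -7.0, 8.6]
grip_width: 0.0009
grasp_force: 5.3
t 19.625 chute mm [50.8  1.2 12.5] F chute [-10.8   4.3   6. ] w 0.0008726525502921727
```

Contact is confirmed: 0.2 mm of motion per 0.6 mm commanded, with the force rising. Backing off uphill, then up.

```bash
python3 -m jog '[{"dp":[-0.1,0,-0.03],"twist":0,"fingers":0},{"dp":[-0.25,0,-0.07],"twist":0,"fingers":0},{"dp":[-0.5,0,-0.15],"twist":0,"fingers":0},{"dp":[-1,0,-0.3],"twist":0,"fingers":0},{"dp":[-2,0,-0.8],"twist":0,"fingers":0},{"dp":[-3,0,-2],"twist":0,"fingers":0},{"dp":[-3,0,-5],"twist":0,"fingers":0},{"dp":[-3,0,-9],"twist":0,"fingers":0}]'
python3 -m jog '[{"dp":[-1,0,-2],"twist":0,"fingers":0},{"dp":[-1,0,-2],"twist":0,"fingers":0},{"dp":[-1,0,-2],"twist":0,"fingers":0}]'
python3 - <<'E'
from ch import *
st()
O,M,P=frame()
for nm in ("wrist","top"):
    c=cam(nm)
    L=((pts(c)-O)@M*1000)
    Q=L.reshape(-1,3); Q=Q[~np.isnan(Q).any(1)]
    s=Q[(abs(Q[:,1])<25)&(Q[:,2]>36)&(Q[:,2]<46)&(Q[:,0]>30)&(Q[:,0]<120)]; print(nm,"slug",cv2.minEnclosingCircle(s[:,:2].astype(np.float32)))
    q=Q[(abs(Q[:,1])<22)&(Q[:,2]>29)&(Q[:,2]<34.5)&(Q[:,0]>90)&(Q[:,0]<125)]; print("stop top x",np.percentile(q[:,0],[0,2,5,50,95]),len(q))
    h=Q[(abs(Q[:,1])<9)&(Q[:,2]>5)&(Q[:,2]<24)&(Q[:,0]>150)&(Q[:,0]<190)]; print("head",np.percentile(h[:,0],[5,50,99]) if len(h) else 0)
    im=c["pixels"]; 
    if nm=="wrist": a=im
    else: b=cv2.resize(im[170:270,95:255],(672,420))[:,:240]
cv2.imwrite("pics/w8.png",np.hstack([a,b]))
c=dict(np.load("pics/top1.npz")); L=((pts(c)-O)@M*1000).reshape(-1,3); h=L[(abs(L[:,1])<9)&(L[:,2]>5)&(L[:,2]<24)&(L[:,0]>150)&(L[:,0]<190)]; print("head before",np.percentile(h[:,0],[5,50,99]))
E
```

```text
time_s: 20.62
tool_pos: [0.5345, 0.1502, 0.1849]
tool_rot: [-180.0, 0.0, 71.0]
force: [0.9, -0.9, -0.4]
grip_width: 0.0005
grasp_force: 0.0
time_s: 21.0
tool_pos: [0.531, 0.141, 0.2025]
tool_rot: [-179.9, 0.1, 71.0]
force: [0.5, 0.6, -0.2]
grip_width: 0.0002
grasp_force: 0.0
t 21.0 chute mm [-15.1  -0.4 107.4] F chute [ 0.8 -0.2 -0. ] w 0.00018360702476999039
slope 14.9402928875696 heading 71.25281523844947 n 2115 [-0.08575811 -0.25267604  0.17253472]
wrist slug ((82.14889526367188, -2.1920523643493652), 22.138444900512695)
stop top x [103.67368464 104.17939752 104.53753491 110.61618023 120.80094108] 1100
head [161.22281085 163.6931587  167.33960676]
top slug ((0.0, 0.0), 0.0)Traceback (most recent call last):
  File "<stdin>", line 9, in <module>
    return _quantile_unchecked(
        a, q, axis, out, overwrite_input, method, keepdims, weights)
    return _ureduce(a,
                    func=_quantile_ureduce_func,
    ...<5 lines>...
                    overwrite_input=overwrite_input,
                    method=method)
    r = func(a, **kwargs)
    result = _quantile(arr,
                       quantiles=q,
    ...<2 lines>...
                       out=out,
                       weights=wgt)
    slices_having_nans = np.isnan(arr[-1, ...])
                                  ~~~^^^^^^^^^
IndexError: index -1 is out of bounds for axis 0 with size 0
```

```bash
python3 -m jog '[{"dp":[-5,0,-3],"twist":0,"fingers":0},{"dp":[-10,0,-5],"twist":0,"fingers":0},{"dp":[-16,0,-6],"twist":0,"fingers":0},{"dp":[-22,0,-6],"twist":0,"fingers":0},{"dp":[-24,0,-6],"twist":0,"fingers":0},{"dp":[-24,0,-6],"twist":0,"fingers":0},{"dp":[-24,0,-6],"twist":0,"fingers":0}]'
python3 - <<'E'
from ch import *
O,M,P=frame()
def ana(c,nm):
    L=((pts(c)-O)@M*1000).reshape(-1,3); hsv=cv2.cvtColor(c["pixels"],cv2.COLOR_BGR2HSV).reshape(-1,3)
    k=(hsv[:,1]>110)&(hsv[:,0]>8)&(hsv[:,0]<35)&(abs(L[:,1])<14)&(L[:,2]>-5)
    for lo,hi in((85,118),(150,200)):
        b=L[k&(L[:,0]>lo)&(L[:,0]<hi)]
        print(nm,"brass",lo,len(b),np.percentile(b[:,0],[0,10,50,90,100]).round(1) if len(b) else "")
    Q=L[~np.isnan(L).any(1)]
    s=Q[(abs(Q[:,1])<25)&(Q[:,2]>37)&(Q[:,2]<46)&(Q[:,0]>30)&(Q[:,0]<115)]
    if len(s): print("slug",cv2.minEnclosingCircle(s[:,:2].astype(np.float32)),s[:,2].mean())
    q=Q[(abs(Q[:,1])<22)&(Q[:,2]>29)&(Q[:,2]<34.5)&(Q[:,0]>90)&(Q[:,0]<125)]; print("stop top x",np.percentile(q[:,0],[0,2,5,50,95]) if len(q) else 0)
ana(dict(np.load("pics/top1.npz")),"before")
t=cam("top"); ana(t,"top"); w=cam("wrist"); ana(w,"wrist"); s=cam("scene")
i=t["pixels"][175:245,95:185]; j=s["pixels"][220:330,380:490]
cv2.imwrite("pics/w8.png",np.hstack([cv2.resize(i,(400,311),interpolation=3),cv2.resize(j,(311,311),interpolation=3)]))
E
```

```text
time_s: 21.98
tool_pos: [0.4542, -0.0836, 0.2633]
tool_rot: [-179.9, -0.0, 71.2]
force: [-0.4, 0.1, -0.3]
grip_width: 0.0005
grasp_force: 0.0
slope 14.9402928875696 heading 71.25281523844947 n 2115 [-0.08575811 -0.25267604  0.17253472]
before brass 85 9 [ 92.7  94.3  99.4 102.7 106. ]
before brass 150 15 [151.  156.8 167.2 170.4 170.5]
stop top x [100.54439185 101.82432123 102.47742118 108.28049449 116.73098519]
top brass 85 0 
top brass 150 21 [150.6 165.7 175.1 178.8 181.4]
slug ((81.51502990722656, -1.9247455596923828), 22.498714447021484) 39.80834124907883
stop top x [101.28667724 102.98306534 103.58914731 111.50051061 122.31068251]
wrist brass 85 0 
wrist brass 150 0 
stop top x 0
```

View pics/w8.png

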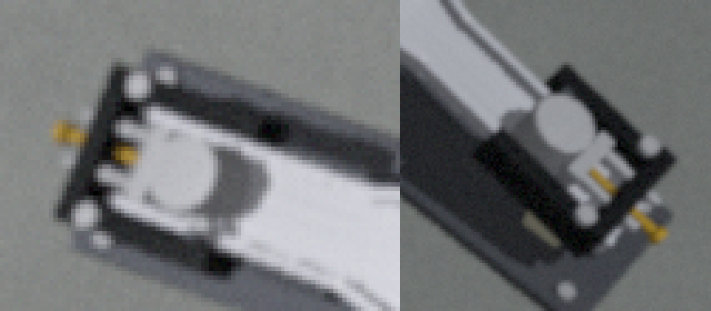

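Both views show the slug flat against the stop plate. The plunger head has moved out by about 8 mm, so the plunger is flush, and the arm is clear.

```bash
python3 -c "from cell import env;print(env.sign_off())"
```

```text
the job is handed in; nothing more can be done
None
```

The slug is resting flat against the escapement stop, past the roller, with the plunger pushed in flush to within camera accuracy. I pressed it with at most about 11 N, the arm is clear, and the job was handed in at about 22 s; no verdict came back.

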